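Fit a centrifuge rotor on its drive shaft and shut the lid

ROBOT

A 6-joint arm with a two-finger parallel gripper is mounted at the origin on the work surface. World frame = base frame: x ahead of the robot, y to its left, z up, the work surface at z = 0. Lengths are in mm, angles in rad, forces in N, time in s.
With the tool pointing down it reaches from about 300 to 775 mm from the base axis. Payload 14.6 kg.
Tool frame: the origin (TCP) lies between the finger pads; the fingertips stand 8 mm ahead of it and the grasp point (between the pads) lies 11 mm behind it; z points along the fingers, y is the direction in which the jaws open and shut (so a half turn about z gives the same grasp; the last joint's range is limited). The gripper opens to 94 mm and grips with 3 to 60 N. Pads are 16 mm wide; open, the fingers measure 119 mm over their backs; the gripper's body (75 mm by 177 mm) begins 78 mm behind the grasp point.
Start: joints at [1.256, 0.3, 1.521, -0, 1.321, -0.067], TCP at [134.897, 533.19, 213.446] pointing down, gripper open.
Joint ranges: [-3.03, 3.03], [-0.79, 2.21], [0.23, 2.52], [-1.04, 4.18], [0, 3.07], [-2.55, 2.55]. Speed limits (rad/s): [2.22, 2.22, 2.57, 3.14, 3.14, 3.14].

INTERFACE

Orientations are given as [roll, pitch, yaw] about the fixed x, y, z axes, in that order (R = Rz(yaw) Ry(pitch) Rx(roll)).
In Python, from cell import manip gives the robot as it stands. The module is installed in compiled form; this text tells all that it offers.
- The arm moves only by the tool send_rows, never from a script. Its argument "series" is a list that holds one entry, the list of rows, each a list of 5 numbers: the opening, from 0 (shut) to 1 (fully open), then the shift along the tool's x, y, z in mm, then the turn about the tool's z in degrees. In form: [[[gripper, dx, dy, dz, roll], ...]]. A call has 1 to 10 rows; each row is the pose to reach, as a shift and turn from the pose commanded when the call began, along the tool's axes at that moment; what a row does not reach only later rows make up. A row lasts 1/10 s, in which the tool goes at most 50 mm and 8.59 degrees, less where a joint would pass 70% of its speed; a pose out of reach is approached as far as the arm can. A call with a gripper value outside its range is refused whole. The fingers move at their own pace and stop on an object; "newtons" is the grip in N (left out, the last holds). Time passes only in rows, so rows that repeat a pose let the fingers close. It gives the time, the measured TCP pose, the force and the opening at its end, in the units of the state.
- manip.read_state(): the state, without advancing time (a new reading comes with each control period).
- manip.camera(name): name is "scene" or "top" or "wrist"; returns a dict with "img" (480x640x3 uint8, red, green, blue), "vfov" (degrees; the focal length in pixels is half the picture's height over the tangent of half this angle, whatever the lens; pixels are square), "cx", "cy" (the principal point, pixels), "pose" (4x4, takes a point from camera to world coordinates); the wrist camera has in their place "T_tool_cam" (4x4, takes a point from camera to tool coordinates, whose origin is the TCP and whose axes are the flange's). Camera axes: x right, y down, z forward; pixel columns grow to the right and rows downward; lengths in mm; the calibration is good to about 2 mm. A picture is of the moment at which its call begins: read the wrist's pose just before it. There is no depth.
- manip.sign_off(): hands the job in, once; it reports no verdict.
Trained networks look in a picture, given as the dict that the camera call returned (one of the last four; its "shot" number tells which), for a name from the list of things; names that differ only in an ending like _2 or _b are one class to them, and where a whole thing is asked for, a point or a joint stands for the part that bears it (a point fixed in the world has none). Each returns a list of dicts, best first, with "conf" (0 to 1); they miss things now and then, are a little off and sometimes report something else, mostly with a low value. They report only what shows in the picture. A call takes as long as a camera call. They do not tell look-alikes from the thing itself.
- manip.find_in(target, picture): "rect" ([left, top, width, height] in pixels, round what is visible of it).
- manip.silhouettes(target, picture): "pixels" (480x640 bool, what is visible of it) and "rect" ([left, top, width, height] in pixels, round what is visible of it).
The state is a dict: "clock": time; "joints": joint angles; "qd": joint speeds; "effort": joint torques, N m; "eef_pos": TCP position; "eef_rot": TCP orientation; "wrist_force": force on the tool from outside, world axes, zero at the start; "moment": the same for the moment, N m; "finger_gap": finger opening in mm.
Only numpy, scipy, OpenCV 4.12 (cv2) and the standard library are available. Lean on these libraries where they do the work, as an engineer would, in place of code of your own. Each camera call takes 0.05 s, during which the arm holds its last target. There are 200 camera calls.

TASK

Fit the rotor that stands on the bench into the open centrifuge: lift it by its knob, lower it over the drive shaft and, pressing lightly, turn it until its slots find the shaft's cross pin and it drops fully home. Then let go of it and swing the centrifuge's lid fully shut. Do not let the rotor fall onto the shaft or force it, and leave the bottle, the jar and the tube rack where they stand.

Things in the scene. Friction and masses are not known exactly. Their poses are not given: they have to be found in the camera images.
- rotor_knob (a point): Centre of the rotor's knob; z up the rotor's axis. Bare aluminium 12-place centrifuge rotor, 0.45-0.75 kg, upright on the bench, 144 mm across its rim, rim 52 mm high. Knob: round, dark, knurled, 36 mm across, from 57 to 96 mm above the underside; this point is 76 mm above it. Four thin dark lines on top, along this point's +x, -x, +y, -y, mark the slots underneath.
- rotor_foot (a point): Centre of the rotor's underside; axes as rotor_knob. A blind round bore (18 mm across, 46 mm deep) runs up from here. Its mouth is crossed by radial slots, 14 mm wide, 13 mm deep, along +x, -x, +y and -y, so the rotor fits over the cross pin every 90 degrees.
- shaft_tip (a point): Top of the drive shaft in the middle of the open chamber; z up, x along the cross pin. Steel shaft 16 mm across, its top 12 mm tapering to 6 mm. With the rotor home, the knob's centre is 36 mm above this point; resting on the pin, not yet home, 47 mm. The stopped drive holds the shaft still (yields only at about 2 N m).
- shaft_flange (a point): Centre of the top of the round flange (56 mm across) at the shaft's foot, 40 mm below the tip; axes as shaft_tip. The rotor's underside rests here when home. The cross pin, a square bar 9 mm thick and 48 mm long, runs along x close above it, its top 11 mm above the flange. It enters the slots when lined up within about 5 degrees.
- centrifuge: White bench centrifuge, fixed. Origin on the bench under the shaft, z up; sloping control panel towards its -y, lid hinge at its +y side. Housing 240 mm in x, y from -166 to +128 mm, top deck 135 mm high. Round chamber 175 mm across, centred on the shaft. The flange is 55 mm and the shaft's tip 95 mm above the bench. The lid's hinge axis runs along x at y = 112, z = 137 mm.
- lid (a joint): Angle of the lid about its hinge, rad: 0 fully shut (level on the deck), about 2 as it stands open, leaning back; 2.2 is the stop. The hinge is stiff and the lid stays where it is left (0.6 N m of friction, lid 0.4 kg): pushing it near its free edge takes 2 to 6 N.
- lid_lip (a point): Centre of the grey finger lip (90 x 14 x 12 mm) in the middle of the lid's free edge; moves with the lid. 217 mm along the lid from the hinge axis, 14 mm outward of the hinge plane; z is the lid's outward normal (up when shut). Lid: white shell with a round clear window, 236 mm wide, free edge 212 mm from the hinge (224 with lip), flat outer face 34 mm outward of the hinge plane.
- bottle_mid (a point): Centre of a white reagent bottle with a blue cap, 66 mm in diameter, 150 mm high; leave alone.
- jar_mid (a point): Centre of a glass sample jar with a black cap, 52 mm in diameter, 72 mm high; leave alone.
- rack_mid (a point): Centre of a grey micro-tube rack, 90 x 150 x 40 mm, with tube tops standing 10 mm out of it; leave alone.
Mind the look-alikes: they are no part of the job. There is more than one size of the part that bears rotor_knob; the job needs the smallest.

How it is judged:
By the outcome, as a careful person would: the job done as asked, in the order asked, and still so for the second after the job is handed in, with the robot touching nothing.
It also fails if it takes over 72 s, if anything falls off the work surface, if the arm or the gripper's body presses on something with over 40 N, if the wrist force passes 120 N, or if a joint passes its speed limit or range.

## Working session

There is one attempt and no reset: what is moved stays moved. The work goes in short steps, Python scripts to look and compute and a tool call to move; the robot and the scene stay as the last step left them, time stands still between calls to the robot, and variables do not carry over. Pictures are saved under pics/ and viewed, about 8 in all and at most 12, crops included, and the job is handed in when it is done.

Besides the shell and the picture viewer there is one more tool, called as a command line: name --argument value ..., lists and objects as JSON in quotes. send_rows: Moves the arm, as the interface text tells. Its arguments: {"type":"object","properties":{"series":{"type":"array"},"newtons":{"type":"number"}},"required":["series"]}

```bash
mkdir -p pics && cat > h.py <<'E'
import numpy as np, cv2
from cell import manip
from scipy.spatial.transform import Rotation as R
def tool(s): 
    T=np.eye(4);T[:3,:3]=R.from_euler('xyz',s['eef_rot']).as_matrix();T[:3,3]=s['eef_pos'];return T
def cam(name):
    s=manip.read_state();c=manip.camera(name)
    c['P']=c['pose'] if 'pose' in c else tool(s)@np.array(c['T_tool_cam'])
    c['P']=np.array(c['P']); c['f']=240/np.tan(np.radians(c['vfov'])/2); return c
def save(c,n,rect=None,k=1):
    im=c['img'][:,:,::-1]
    if rect: x,y,w,h=rect; im=im[y:y+h,x:x+w]
    cv2.imwrite('pics/'+n,cv2.resize(im,None,fx=k,fy=k))
def ray(c,u,v,z):
    d=c['P'][:3,:3]@np.array([(u-c['cx'])/c['f'],(v-c['cy'])/c['f'],1]);o=c['P'][:3,3]
    return o+d*(z-o[2])/d[2]
def proj(c,p):
    q=np.linalg.inv(c['P'])@np.append(p,1);return q[:2]/q[2]*c['f']+[c['cx'],c['cy']]
E
python3 - <<'E'
from h import *
s=manip.read_state();print(s)
a=cam('scene');b=cam('top')
cv2.imwrite('pics/a.png',cv2.resize(np.hstack([a['img'],b['img']])[:,:,::-1],(1280,480))[:, :640]);save(b,'b.png')
for n,c in(('scene',a),('top',b)):
    print(n,c['P'].round(2).tolist(),c['f'],c['cx'],c['cy'])
    for t in['rotor_knob','centrifuge','lid','lid_lip','bottle_mid','jar_mid','rack_mid','shaft_tip']:
        try:print(t,[(np.round(d['rect']).tolist(),round(d['conf'],2)) for d in manip.find_in(t,c)])
        except Exception as e:print(t,e)
E
```

```text
{'clock': 0.0, 'joints': array([ 1.25638153e+00,  3.00482201e-01,  1.52157762e+00, -1.35848666e-05,
        1.32068809e+00, -6.65673038e-02]), 'qd': array([ 3.14734673e-04, -1.57893978e-03,  1.03307680e-03,  1.72107972e-03,
       -6.68868553e-04,  9.57321200e-05]), 'effort': array([-1.59859087e-04, -5.31811202e+01, -3.52729833e+01,  7.08360784e-02,
        2.44013756e-02, -1.50647752e-04]), 'eef_pos': array([134.83616777, 532.95835833, 212.88169764]), 'eef_rot': array([-3.14043908e+00, -6.37162802e-05,  2.89374849e+00]), 'wrist_force': array([-0.11824056,  0.14969098, -0.41776279]), 'moment': array([-0.04575243,  0.04004487,  0.0494242 ]), 'finger_gap': 93.46722302861934}
scene [[-0.33, 0.64, -0.7, 1548.5], [0.94, 0.21, -0.25, 211.18], [-0.01, -0.74, -0.67, 1112.17], [0.0, 0.0, 0.0, 1.0]] 604.9251997293131 326.0406131482305 234.8819705137293
rotor_knob [([244.0, 214.0, 55.0, 45.0], 0.92), ([153.0, 190.0, 63.0, 56.0], 0.88), ([229.0, 142.0, 59.0, 54.0], 0.57), ([238.0, 279.0, 33.0, 60.0], 0.16)]
centrifuge [([337.0, 171.0, 215.0, 172.0], 0.86)]
lid [([463.0, 174.0, 91.0, 134.0], 0.86
[... 405 characters left out ...]
293.46], [-1.0, -0.02, -0.02, -151.88], [0.02, -0.17, -0.98, 1294.31], [0.0, 0.0, 0.0, 1.0]] 538.7930740420891 317.75766976874706 239.32360538389054
rotor_knob [([350.0, 227.0, 60.0, 60.0], 0.74), ([447.0, 203.0, 81.0, 84.0], 0.65), ([402.0, 319.0, 84.0, 84.0], 0.61), ([334.0, 122.0, 28.0, 40.0], 0.32)]
centrifuge [([48.0, 157.0, 239.0, 128.0], 0.81)]
lid [([49.0, 155.0, 108.0, 128.0], 0.79), ([199.0, 211.0, 21.0, 26.0], 0.36)]
lid_lip [([53.0, 155.0, 104.0, 125.0], 0.68)]
bottle_mid [([336.0, 123.0, 22.0, 38.0], 0.89)]
jar_mid [([330.0, 317.0, 22.0, 26.0], 0.93)]
rack_mid [([377.0, 150.0, 73.0, 48.0], 0.96)]
shaft_tip [([46.0, 157.0, 239.0, 130.0], 0.75), ([197.0, 214.0, 22.0, 23.0], 0.66)]
```

View pics/b.png

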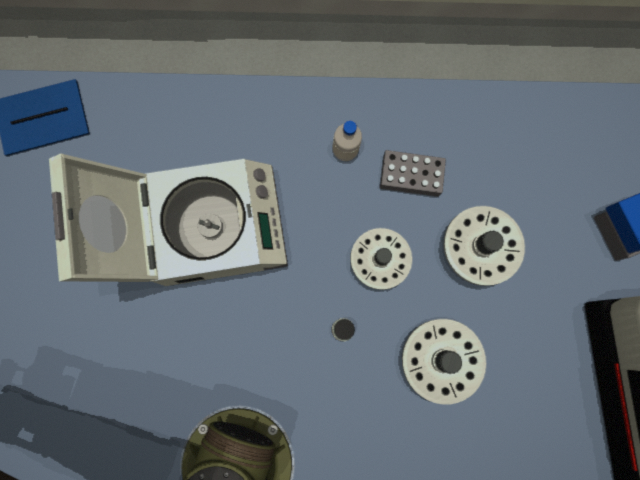

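```bash
python3 - <<'E'
from h import *
a=cam('scene');b=cam('top');save(a,'a2.png',(140,120,430,240),1.8)
for u,v,z in [(380,257,52),(487,245,52),(444,361,52)]:
    p=ray(b,u,v,z);print(p.round(1), 'rim scale px/mm', b['f']/np.linalg.norm(p-b['P'][:3,3]))
print('shaft',ray(b,208,225,90))
E
```

```text
[ 472.3 -321.9   52. ] rim scale px/mm 0.42539136783712317
[ 504.6 -574.6   52. ] rim scale px/mm 0.40536888715355207
[ 236.8 -465.2   52. ] rim scale px/mm 0.4201208733698627
shaft [534.2888459   74.28039899  90.        ]
```

The top view shows three rotors: (380,257) small, about 141 mm across, and (487,245) and (444,361), both about 200 mm. Other dark round things are the jar at (344,329) and the shaft at (208,225). I choose the one at (380,257), which is the smallest. The lid stands open to the left, and the pin is at about (208,225).

```bash
cat >> h.py <<'E'
def plan(p,yawdeg=None,s=None):
    s=s or manip.read_state();T=tool(s);d=T[:3,:3].T@(np.array(p)-T[:3,3]);yaw=s['eef_rot'][2]
    r=0 if yawdeg is None else (np.degrees(yaw)-yawdeg+180)%360-180
    print('rows',d.round(1),'roll',round(r,1),'| at',s['eef_pos'].round(1),np.degrees(s['eef_rot']).round(2),'j6',s['joints'][5].round(2),'F',s['wrist_force'].round(1),'gap',s['finger_gap'].round(1),'t',s['clock'])
E
python3 - <<'E'
from h import *
c=cam('wrist');print(np.array(c['T_tool_cam']).round(2).tolist(),c['f'],c['cx'],c['cy'])
plan([320,110,290],100)
E
```

```text
[[0.0, -0.97, -0.25, 73.4], [1.0, 0.0, -0.0, 1.08], [0.0, -0.25, 0.97, -171.15], [0.0, 0.0, 0.0, 1.0]] 379.96614328942394 323.89457638759274 238.83004806925163Traceback (most recent call last):
  File "<stdin>", line 3, in <module>
  File "h.py", line 22, in plan
    print('rows',d.round(1),'roll',round(r,1),'| at',s['eef_pos'].round(1),np.degrees(s['eef_rot']).round(2),'j6',s['joints'][5].round(2),'F',s['wrist_force'].round(1),'gap',s['finger_gap'].round(1),'t',s['clock'])
                                                                                                                                                                              ^^^^^^^^^^^^^^^^^^^^^
AttributeError: 'float' object has no attribute 'round'
```

View pics/a2.png

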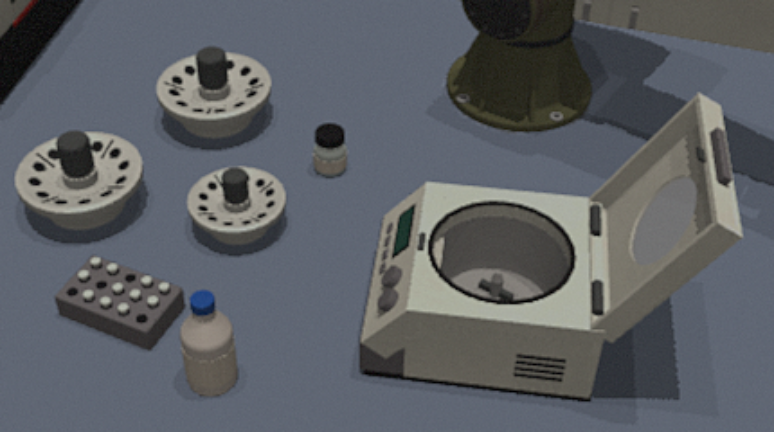

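The scene crop confirms the choice: the small rotor is at crop (236,205), the larger two are behind and to its left, and the lid leans back at the right.

```bash
sed -i "s/s\['finger_gap'\].round(1)/round(s['finger_gap'],1)/" h.py && python3 - <<'E'
from h import *
plan([320,110,290],110)
E
```

```text
rows [-283.3 -364.9  -76.5] roll 55.8 | at [134.9 533.2 213.5] [-180.     -0.    165.81] j6 -0.07 F [ 0.4  0.5 -0.9] gap 93.9 t 1.05
```

send_rows --series '[[[1,-30,-40,-30,6],[1,-65,-80,-76,14],[1,-95,-122,-76,22],[1,-125,-162,-76,30],[1,-158,-204,-76,38],[1,-190,-245,-76,46],[1,-222,-286,-76,54],[1,-254,-327,-76,56],[1,-283,-365,-76,56],[1,-283,-365,-76,56]]]'

```text
clock: 2.05
eef_pos: [320.2, 107.4, 289.8]
eef_rot: [3.141, 0.0, 1.915]
wrist_force: [0.7, 0.6, 0.5]
finger_gap: 94.0
```

```bash
python3 - <<'E'
from h import *
plan([472,-322,270],60)
E
```

```text
rows [-455.5   -2.    19.9] roll 49.7 | at [320.2 107.4 289.8] [1.7994e+02 2.0000e-02 1.0971e+02] j6 -0.13 F [0.7 0.6 0.5] gap 94.0 t 2.05
```

send_rows --series '[[[1,-48,0,5,6],[1,-96,0,10,12],[1,-144,0,15,18],[1,-192,0,20,25],[1,-240,0,20,33],[1,-288,0,20,41],[1,-336,-1,20,49],[1,-384,-1,20,50],[1,-430,-2,20,50],[1,-456,-2,20,50]]]'

```text
clock: 3.05
eef_pos: [472.5, -322.7, 268.7]
eef_rot: [-3.141, 0.0, 1.042]
wrist_force: [-0.2, 0.4, -0.3]
finger_gap: 94.3
```

```bash
python3 - <<'E'
from h import *
plan([472,-322,270],60)
c=cam('wrist');save(c,'w1.png')
for d in manip.silhouettes('rotor_knob',c):
    m=d['pixels'].astype(np.uint8);print(d['rect'],d['conf'],m.sum())
print(c['P'].round(2).tolist())
E
```

```text
rows [ 0.3 -0.8 -1.3] roll -0.3 | at [ 472.5 -322.7  268.7] [-1.7996e+02  1.0000e-02  5.9700e+01] j6 -0.13 F [-0.2  0.4 -0.3] gap 94.3 t 3.05
[149.7, 338.8, 142.7, 129.8] 0.95 8720
[376.5, 301.9, 157.9, 149.0] 0.87 7649
[251.7, 141.7, 140.9, 135.9] 0.57 14691
[[0.86, -0.49, -0.13, 510.05], [-0.5, -0.84, -0.22, -258.22], [-0.0, 0.25, -0.97, 439.88], [0.0, 0.0, 0.0, 1.0]]
```

View pics/w1.png

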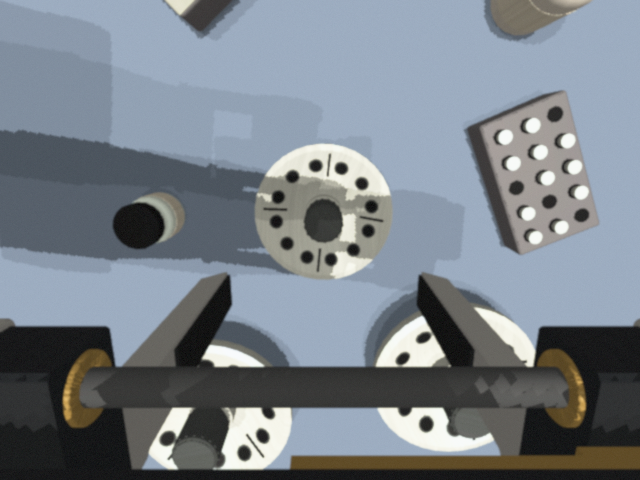

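The wrist picture shows the small rotor at (323,211), with marks at (276,209), (372,219), (329,164) and (319,259). The jar is left at (150,220) and the rack right. The two big rotors lie below, behind the fingers.

```bash
python3 - <<'E'
from h import *
c=cam('wrist')
ds=manip.silhouettes('rotor_knob',c)
m=min(ds,key=lambda d:abs(d['rect'][0]-252)+abs(d['rect'][1]-142))['pixels'].astype(np.uint8)
k=cv2.findContours(m,0,1)[0];k=max(k,key=cv2.contourArea)
pts=np.array([ray(c,u,v,48)[:2] for u,v in k[:,0]]).astype(np.float32)
print('circle on z=48',cv2.minEnclosingCircle(pts),'fit',cv2.fitEllipse(pts))
g=c['img'].sum(2)
# knob dark blob
sub=(g<200).astype(np.uint8);sub[:175]=0;sub[250:]=0;sub[:,:300]=0;sub[:,350:]=0
n,l,st,ce=cv2.connectedComponentsWithStats(sub);i=1+np.argmax(st[1:,4]);print('knob blob',st[i],ce[i],ray(c,323,218,76)[:2],ray(c,*ce[i],90)[:2])
q=[ray(c,*p,53)[:2] for p in[(276,209),(372,219),(329,164),(319,259)]]
print(np.round(q,1));
for a,b in((0,1),(2,3)):print(np.degrees(np.arctan2(*(q[b]-q[a])[::-1])), (q[a]+q[b])/2)
ctr=np.mean(q,0)
# angular profile of dark lines at radii ~ 45mm
best=[]
for off in np.arange(-45,45,.5):
    v=[]
    for kk in range(4):
        for r in np.arange(42,58,1.):
            t=np.radians(off+90*kk);u,w=proj(c,[ctr[0]+r*np.cos(t),ctr[1]+r*np.sin(t),53]);v.append(g[int(round(w)),int(round(u))])
    best.append((np.mean(v),off))
print(sorted(best)[:6])
E
```

```text
circle on z=48 ((457.27447509765625, -618.2257080078125), 74.08453369140625) fit ((458.1962585449219, -623.469482421875), (62.679073333740234, 140.7689208984375), 50.42829132080078)
knob blob [ 305  200   37   42 1237] [323.3912692  220.63379143] [ 470.92394409 -321.49345249] [ 471.47813016 -321.40547161]
[[ 431.4 -292.9]
 [ 511.8 -352.1]
 [ 501.4 -281. ]
 [ 442.2 -361.8]]
-36.32605651178862 [ 471.58885315 -322.4916761 ]
-126.22592471631837 [ 471.83143678 -321.44180453]
[(np.float64(163.609375), np.float64(39.0)), (np.float64(165.15625), np.float64(38.5)), (np.float64(165.234375), np.float64(-21.0)), (np.float64(165.4375), np.float64(39.5)), (np.float64(165.640625), np.float64(-21.5)), (np.float64(167.171875), np.float64(-20.5))]
```

send_rows --series '[[[1,0,-1,45,0],[1,0,-1,90,0],[1,0,-1,130,0],[1,0,-1,165,0],[1,0,-1,185,0],[1,0,-1,200,0],[1,0,-1,200,0],[0,0,-1,200,0],[0,0,-1,200,0],[0,0,-1,200,0]]]' --newtons 40

```text
clock: 4.25
eef_pos: [471.9, -319.5, 70.6]
eef_rot: [3.14, 0.0, 1.044]
wrist_force: [-1.0, 0.2, -0.4]
finger_gap: 73.5
```

send_rows --series '[[[0,0,0,0,0],[0,0,0,0,0],[0,0,0,0,0],[0,0,0,0,0],[0,0,0,-5,0],[0,0,0,-15,0],[0,0,0,-40,0],[0,0,0,-80,0],[0,0,0,-120,0],[0,0,0,-150,0]]]'

```text
clock: 5.25
eef_pos: [471.4, -319.2, 222.5]
eef_rot: [3.14, 0.0, 1.044]
wrist_force: [1.0, -0.2, -6.0]
finger_gap: 35.3
```

```bash
python3 - <<'E'
from h import *
plan([440,-20,270],98)
E
```

```text
rows [ 242.8 -177.6  -47.9] roll -38.2 | at [ 471.4 -319.2  222.5] [1.7991e+02 1.0000e-02 5.9800e+01] j6 -0.13 F [ 1.  -0.2 -6. ] gap 35.3 t 5.25
```

send_rows --series '[[[0,15,-4,-20,-4],[0,50,-14,-48,-9],[0,90,-26,-48,-14],[0,130,-38,-48,-20],[0,170,-51,-48,-26],[0,205,-63,-48,-32],[0,235,-72,-48,-37],[0,257,-80,-48,-38],[0,268,-83,-48,-38],[0,268,-83,-48,-38]]]'

```text
clock: 6.25
eef_pos: [534.5, -45.1, 267.6]
eef_rot: [-3.141, -0.0, 1.708]
wrist_force: [0.5, -1.3, -5.9]
finger_gap: 35.4
```

```bash
python3 - <<'E'
from h import *
plan([534,74,270],98)
c=cam('wrist');save(c,'w2.png')
for t in ['shaft_tip','rotor_knob']:
  for d in manip.silhouettes(t,c): print(t,d['rect'],d['conf'])
E
```

```text
rows [118.   15.8  -2.4] roll -0.1 | at [534.5 -45.1 267.6] [-1.7998e+02 -1.0000e-02  9.7850e+01] j6 -0.29 F [ 0.5 -1.3 -5.9] gap 35.4 t 6.25
rotor_knob [191.3, 152.0, 266.4, 215.2] 0.8
rotor_knob [42.6, 428.8, 65.1, 39.3] 0.74
```

View pics/w2.png

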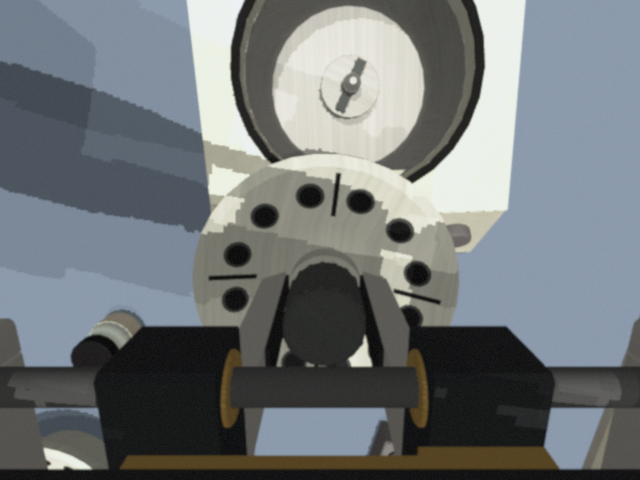

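The held rotor fills the centre of the picture, with marks at (336,195), (232,277) and (418,297). The shaft tip is at about (352,81) and the pin runs from (342,109) to (362,60).

```bash
python3 - <<'E'
from h import *
c=cam('wrist');save(c,'w3.png',(302,40,100,90),7)
im=cv2.imread('pics/w2.png')
tip=ray(c,352,81,95);print('tip',tip)
a,b=ray(c,342,109,66),ray(c,362,60,66);print('pin',a.round(1),b.round(1),(a+b)/2,np.linalg.norm(a-b),np.degrees(np.arctan2(*(b-a)[1::-1])))
# rotor: z of rim ~ TCPz - (69-53) 
zr=267.6-16
L=[((337,173),(334,216)),((208,278),(257,276)),((440,302),(395,291))]
P=[[ray(c,*p,zr)[:2] for p in l] for l in L]
for p in P: d=p[1]-p[0];print(np.round(p,1).tolist(),np.degrees(np.arctan2(d[1],d[0]))%90)
A=[];B=[]
for p in P:
    d=p[1]-p[0];n=np.array([-d[1],d[0]])/np.linalg.norm(d);A.append(n);B.append(n@p[0])
print('centre',np.linalg.lstsq(np.array(A),np.array(B),rcond=None)[0], 'TCP',manip.read_state()['eef_pos'])
E
```

```text
tip [541.34881412  77.04486916  95.        ]
pin [537.3  56.   66. ] [549.   99.9  66. ] [543.10876914  77.9769878   66.        ] 45.45877836660964 75.06751957918765
[[533.0, 12.0], [534.6, -9.3]] 4.22109566215164
[[473.9, -50.9], [499.3, -46.3]] 10.268737912230389
[[597.0, -47.7], [572.2, -44.8]] 83.27345693106886
centre [536.69888711 -40.059898  ] TCP [534.35429416 -46.99543529 267.4559308 ]
```

View pics/w3.png

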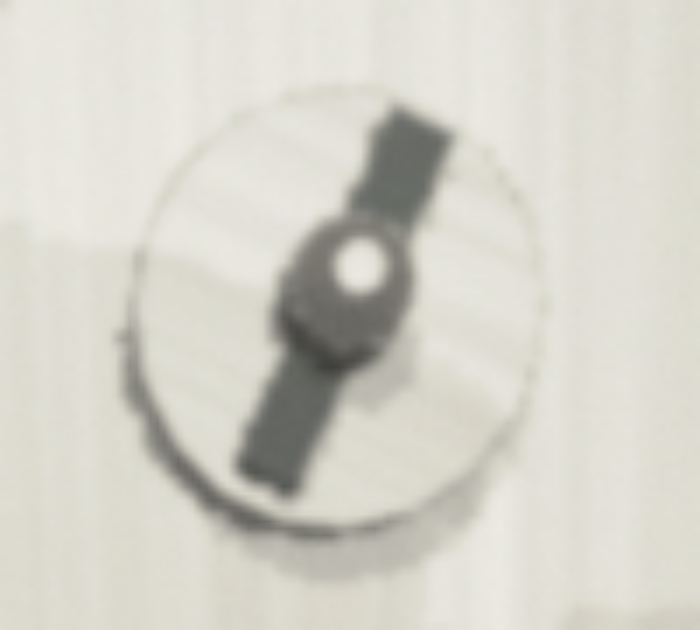

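```bash
python3 - <<'E'
from h import *
ps=[]
for i in range(5):
    c=cam('wrist');ps.append(manip.read_state()['eef_pos'])
ps=np.array(ps);print('TCP',ps.round(1).tolist(),ps.mean(0))
T=tool(manip.read_state());T[:3,3]=ps.mean(0);c['P']=T@np.array(c['T_tool_cam'])
print('tip',ray(c,353.4,77.9,95),'flange',ray(c,350.3,84.3,55))
a,b=ray(c,340.3,108.3,66),ray(c,362.6,57.4,66);print('pin',(a+b)/2,np.linalg.norm(a-b),np.degrees(np.arctan2(*(b-a)[1::-1])))
zr=ps.mean(0)[2]-16
for p in((335.5,194.5),(232.5,277),(417.5,296.5)):print(ray(c,*p,zr))
E
```

```text
TCP [[534.4, -46.9, 267.5], [534.4, -46.8, 267.4], [534.4, -46.7, 267.5], [534.4, -46.5, 267.5], [534.5, -46.4, 267.5]] [534.41678459 -46.65372426 267.46341743]
tip [542.2053213   79.90611887  95.        ] flange [542.1970696   80.09512986  55.        ]
pin [542.44576862  79.58287014  66.        ] 47.70191267241037 73.51239557142014
[533.86226933   1.75291947 251.46341743]
[486.67411468 -48.41414173 251.46341743]
[584.69415852 -46.03152933 251.46341743]
```

send_rows --series '[[[0,20,4,0,4],[0,55,11,0,9],[0,90,18,0,14],[0,115,23,0,18.5],[0,126,25,0,18.5],[0,126,25,15,18.5],[0,126,25,40,18.5],[0,126,25,60,18.5],[0,126,25,67,18.5],[0,126,25,67,18.5]]]'

```text
clock: 7.7
eef_pos: [542.0, 81.9, 200.0]
eef_rot: [-3.14, 0.0, 1.385]
wrist_force: [0.1, 0.1, -4.7]
finger_gap: 35.5
```

```bash
python3 - <<'E'
from h import *
c=cam('scene')
for i in range(3):cam('scene')
plan([541.8,81.5,170],79.3)
c=cam('wrist');save(c,'w4.png')
E
```

```text
rows [-0.9 -0.8 31.7] roll 0.0 | at [542.7  82.2 201.7] [ 1.799e+02 -3.000e-02  7.931e+01] j6 0.27 F [ 0.6 -0.6 -5.9] gap 35.7 t 7.9
```

View pics/w4.png

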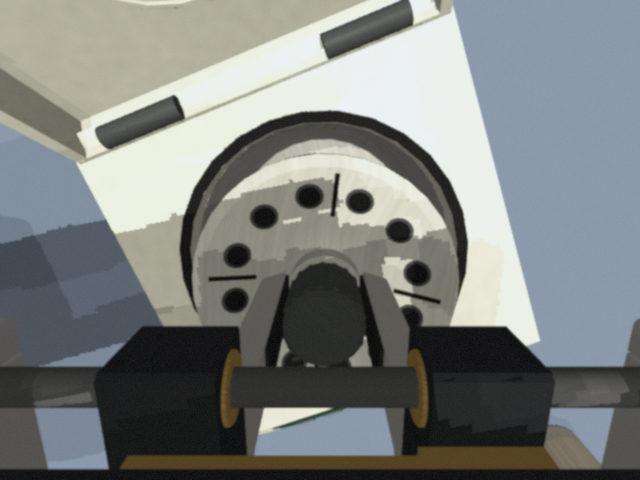

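The wrist picture shows the rotor inside the chamber mouth, with its marks unchanged in the hand: (335,195), (232,277), (418,297). The hinges are at (140,120) and (367,28). Next I descend slowly and watch the force.

send_rows --series '[[[0,-0.5,-0.5,10,0],[0,-0.5,-0.5,22,0],[0,-0.5,-0.5,30,0],[0,-0.5,-0.5,35,0],[0,-0.5,-0.5,39,0],[0,-0.5,-0.5,42,0],[0,-0.5,-0.5,45,0],[0,-0.5,-0.5,45,0]]]'

```text
clock: 8.75
eef_pos: [541.5, 81.9, 155.2]
eef_rot: [-3.141, 0.0, 1.384]
wrist_force: [-0.1, -0.6, -5.4]
finger_gap: 35.4
```

send_rows --series '[[[0,0,0,2,0],[0,0,0,4,0],[0,0,0,6,0],[0,0,0,6,0]]]'

```text
clock: 9.15
eef_pos: [542.1, 82.4, 150.3]
eef_rot: [3.14, -0.001, 1.384]
wrist_force: [-0.3, 4.2, 2.4]
finger_gap: 35.3
```

send_rows --series '[[[0,0.7,0,-1,0],[0,1.2,0,-1,0],[0,1.2,0,0,0],[0,1.2,0,0,0]]]'

```text
clock: 9.55
eef_pos: [542.0, 83.2, 149.7]
eef_rot: [3.141, -0.0, 1.384]
wrist_force: [-0.5, 2.7, 1.8]
finger_gap: 35.3
```

send_rows --series '[[[0,0.8,0,0,0],[0,1.5,0,0,0],[0,1.5,0,0,0],[0,1.5,0,1,0],[0,1.5,0,1,0]]]'

```text
clock: 10.05
eef_pos: [541.9, 84.5, 148.0]
eef_rot: [-3.141, 0.0, 1.384]
wrist_force: [0.1, 0.1, -6.0]
finger_gap: 35.2
```

send_rows --series '[[[0,0,0,2,0],[0,0,0,4,0],[0,0,0,6,0],[0,0,0,8,0],[0,0,0,8,0]]]'

```text
clock: 10.55
eef_pos: [542.0, 84.6, 140.1]
eef_rot: [-3.141, 0.0, 1.384]
wrist_force: [0.3, 0.3, -6.9]
finger_gap: 35.5
```

send_rows --series '[[[0,0,0,1.5,0],[0,0,0,3,0],[0,0,0,4.5,0],[0,0,0,6,0],[0,0,0,6,0]]]'

```text
clock: 11.05
eef_pos: [542.0, 84.6, 134.2]
eef_rot: [-3.141, 0.0, 1.384]
wrist_force: [-0.1, 0.3, -5.9]
finger_gap: 35.7
```

send_rows --series '[[[0,0,0,1,0],[0,0,0,2,0],[0,0,0,3,0],[0,0,0,4,0],[0,0,0,4,0]]]'

```text
clock: 11.55
eef_pos: [542.0, 84.6, 130.3]
eef_rot: [-3.141, 0.0, 1.384]
wrist_force: [-0.6, 1.1, -4.8]
finger_gap: 35.6
```

send_rows --series '[[[0,0,0,1,0],[0,0,0,2,0],[0,0,0,3,0],[0,0,0,4,0],[0,0,0,4,0]]]'

```text
clock: 12.05
eef_pos: [542.0, 84.6, 126.3]
eef_rot: [-3.141, 0.0, 1.384]
wrist_force: [0.1, -0.9, -5.9]
finger_gap: 35.7
```

send_rows --series '[[[0,0,0,1,0],[0,0,0,2,0],[0,0,0,3,0],[0,0,0,3,0]]]'

```text
clock: 12.45
eef_pos: [542.5, 84.4, 125.7]
eef_rot: [3.14, -0.0, 1.384]
wrist_force: [-8.9, -2.4, 17.5]
finger_gap: 35.8
```

send_rows --series '[[[0,0,0,-1,0],[0,0,0,-2,0],[0,0,0,-2,0]]]'

```text
clock: 12.75
eef_pos: [542.3, 84.5, 125.9]
eef_rot: [3.141, -0.0, 1.384]
wrist_force: [-2.4, -1.4, 3.8]
finger_gap: 35.9
```

send_rows --series '[[[0.3,0,0,-0.5,0],[0.6,0,0,-0.5,0],[0.9,0,0,-0.5,0],[0.9,0,0,-0.5,0],[0.9,0,0,-0.5,0],[0.9,0,0,-0.5,0],[0.9,0,0,-0.5,0],[0.9,0,0,-0.5,0]]]'

```text
clock: 13.55
eef_pos: [542.1, 84.6, 125.9]
eef_rot: [3.142, 0.0, 1.384]
wrist_force: [0.0, 0.2, 0.5]
finger_gap: 83.8
```

send_rows --series '[[[0.9,0,0,-10,0],[0.9,0,0,-35,0],[0.9,0,0,-75,0],[0.9,0,0,-115,0],[0.9,0,0,-150,0],[0.9,0,0,-175,0],[0.9,0,0,-180,0],[0.9,0,0,-180,0]]]'

```text
clock: 14.35
eef_pos: [542.1, 84.6, 306.3]
eef_rot: [3.141, -0.0, 1.384]
wrist_force: [0.0, 0.4, -0.4]
finger_gap: 84.6
```

```bash
python3 - <<'E'
from h import *
plan([541.8,81.5,170],79.3)
c=cam('wrist');save(c,'w5.png');print(c['P'].tolist())
for z in (142,131):  # knob top z
    print('knob top exp',[proj(c,[542.2+18*np.cos(t),80+18*np.sin(t),z+20]).round(1).tolist() for t in np.radians([0,90,180,270])])
    print('rim exp',[proj(c,[542.2+72*np.cos(t),80+72*np.sin(t),z-24]).round(1).tolist() for t in np.radians([0,90,180,270])])
for d in manip.find_in('lid',c)+manip.find_in('lid_lip',c):print(d)
E
```

```text
rows [-3.100e+00  1.000e-01  1.363e+02] roll 0.0 | at [542.1  84.6 306.3] [ 1.7994e+02 -2.0000e-02  7.9300e+01] j6 0.27 F [ 0.   0.4 -0.4] gap 84.6 t 14.35
[[0.9827166383102773, -0.17897840395856401, -0.04727303358778125, 555.9700735771701], [-0.18511596949041226, -0.9505380497679492, -0.24941831084137847, 157.8259640194002], [-0.00029432596071341503, 0.25385851740642246, -0.9672413176206031, 477.5206098324815], [0.0, 0.0, 0.0, 1.0]]
knob top exp [[345.7, 230.8], [321.1, 214.2], [304.4, 238.3], [328.8, 254.3]]
rim exp [[398.7, 209.9], [310.5, 148.4], [252.5, 236.8], [338.0, 291.6]]
knob top exp [[345.1, 227.9], [321.2, 211.8], [305.0, 235.2], [328.7, 250.7]]
rim exp [[396.6, 207.9], [310.9, 148.1], [254.5, 234.1], [337.6, 287.5]]
{'rect': [2.0, 2.9, 416.0, 154.6], 'conf': 0.82}
{'rect': [0.0, 0.0, 416.3, 157.3], 'conf': 0.69}
```

View pics/w5.png

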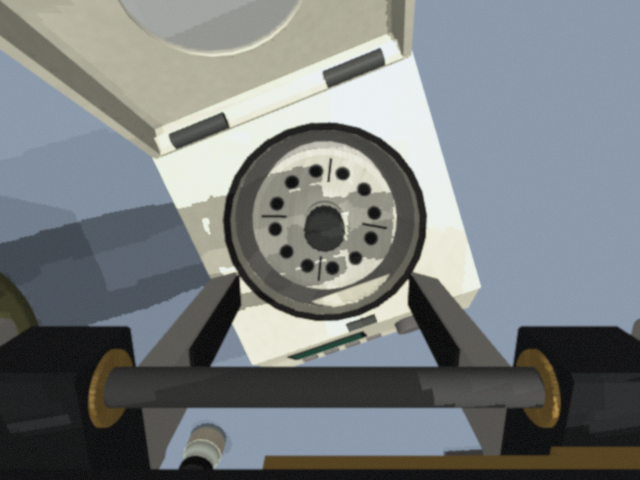

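The rotor sits in the chamber at (325,215), with marks at (273,215), (375,226), (330,169) and (320,267). I check its height by scaling the hole circle against the first wrist picture, and work out the hinge line.

```bash
python3 - <<'E'
from h import *
c=cam('wrist');Tc=np.array(c['T_tool_cam']);P5=c['P']
def T(p,r):
    M=np.eye(4);M[:3,:3]=R.from_euler('xyz',r,degrees=True).as_matrix();M[:3,3]=p;return M@Tc
P1=T([472.5,-322.7,268.7],[-179.96,.01,59.70])
def holes(n,ctr):
    g=cv2.imread('pics/'+n).astype(int).sum(2);m=(g<190).astype(np.uint8)
    k,l,st,ce=cv2.connectedComponentsWithStats(m)
    return [ce[i] for i in range(1,k) if 35<st[i,4]<220 and 35<np.hypot(*(ce[i]-ctr))<62 and max(st[i,2:4])<18]
for n,P,ctr,zs in(('w1.png',P1,(323,211),(52,)),('w5.png',P5,(325,217),(52+55,52+60,52+66))):
    h=holes(n,ctr);c['P']=P
    for z in zs:
        q=np.array([ray(c,*p,z)[:2] for p in h]);(x,y),(w,hh),a=cv2.fitEllipse(q.astype(np.float32))
        print(n,len(h),z,'ctr',round(x,1),round(y,1),'diam',round(w,2),round(hh,2))
c['P']=P5
a,b=ray(c,200,129,137),ray(c,355,67,137);print('hinge pts',a,b,np.degrees(np.arctan2(*(b-a)[1::-1])))
t=cam('top');
for d in manip.find_in('lid_lip',t)+manip.find_in('lid',t):print(d)
E
```

```text
w1.png 12 52 ctr 471.3 -322.6 diam 99.51 100.0
w5.png 12 107 ctr 540.4 80.8 diam 99.08 99.37
w5.png 12 112 ctr 540.6 81.9 diam 97.74 98.02
w5.png 12 118 ctr 540.9 83.1 diam 96.13 96.4
hinge pts [452.10542779 185.63403196 137.        ] [590.70462752 209.41180914 137.        ] 9.734772625374205
{'rect': [53.4, 155.0, 89.7, 124.6], 'conf': 0.69}
{'rect': [50.4, 153.2, 91.0, 128.2], 'conf': 0.77}
```

The rotor is home: the hole circle is back to 99.5–100 mm at the height for home. Now the lid.

```bash
cat >> h.py <<'E'
A=np.radians(9.7);EX=np.array([np.cos(A),np.sin(A),0]);EY=np.array([-np.sin(A),np.cos(A),0]);O=np.array([542.,80,0])
def cw(x,y,z): return O+EX*x+EY*y+[0,0,z]
def lid(x,s,h,t): return cw(x,112-s*np.cos(t)+h*np.sin(t),137+s*np.sin(t)+h*np.cos(t))
E
python3 - <<'E'
from h import *
t=cam('top');s=cam('scene')
for th in(1.8,1.9,2.0,2.1):print(th,'top lip',proj(t,lid(0,217,14,th)).round(),[proj(t,lid(x,212,34,th)).round().tolist() for x in(-118,118)],'scene lip',proj(s,lid(0,217,14,th)).round(),[proj(s,lid(x,212,34,th)).round().tolist() for x in(-118,118)])
save(t,'t2.png',(40,140,130,160),3)
cv2.imwrite('pics/ts.png',np.hstack([cv2.resize(t['img'][140:300,30:180],None,fx=2.6,fy=2.6),cv2.resize(s['img'][160:320,430:580],None,fx=2.6,fy=2.6)])[:,:,::-1])
plan(cw(0,265,298),99.7)
E
```

```text
1.8 top lip [ 82. 207.] [[79.0, 274.0], [69.0, 148.0]] scene lip [515. 195.] [[519.0, 166.0], [528.0, 239.0]]
1.9 top lip [ 72. 210.] [[70.0, 276.0], [60.0, 151.0]] scene lip [525. 199.] [[528.0, 171.0], [538.0, 243.0]]
2.0 top lip [ 64. 212.] [[63.0, 278.0], [53.0, 154.0]] scene lip [534. 204.] [[535.0, 175.0], [546.0, 248.0]]
2.1 top lip [ 56. 215.] [[56.0, 281.0], [47.0, 158.0]] scene lip [542. 209.] [[542.0, 181.0], [554.0, 254.0]]
rows [243.9 -91.6   7.6] roll -20.4 | at [542.1  84.6 305.6] [-1.7997e+02  1.0000e-02  7.9300e+01] j6 0.27 F [-0.5 -0.6 -0.1] gap 84.6 t 14.8
```

View pics/ts.png

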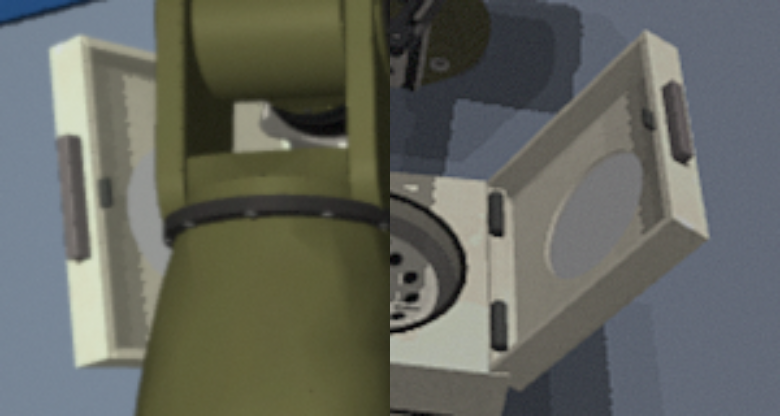

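The left panel shows the lip at top-view pixel (58,216), and the right panel shows the open lid. Both fit a lid angle of about 2.07. Next I go up and over the lid with the fingers shut, then down behind it.

send_rows --series '[[[0,0,0,-35,0],[0,0,0,-68,-2],[0,20,-7,-68,-5],[0,60,-22,-68,-10],[0,105,-39,-68,-15],[0,150,-56,-68,-20.4],[0,195,-73,-68,-20.4],[0,235,-88,-68,-20.4],[0,258,-97,-68,-20.4],[0,258,-97,-68,-20.4]]]'

```text
clock: 15.8
eef_pos: [493.7, 358.8, 373.0]
eef_rot: [-3.14, 0.0, 1.744]
wrist_force: [0.8, -0.1, -0.0]
finger_gap: 7.7
```

```bash
python3 - <<'E'
from h import *
plan(cw(0,280,293),99.7)
E
```

```text
rows [-2.9  0.8 80. ] roll 0.2 | at [493.7 358.8 373. ] [-1.7993e+02  1.0000e-02  9.9900e+01] j6 0.4 F [ 0.8 -0.1 -0. ] gap 7.7 t 15.8
```

send_rows --series '[[[0,-3,1,30,0],[0,-3,1,65,0],[0,-3,1,80,0],[0,-3,1,80,0],[0,-15,1,80,0],[0,-25,1,80,0],[0,-35,1,79,0],[0,-45,1,77,0],[0,-55,1,75,0],[0,-55,1,75,0]]]'

```text
clock: 16.8
eef_pos: [505.6, 301.2, 301.6]
eef_rot: [3.137, -0.002, 1.739]
wrist_force: [-0.1, 1.9, 1.7]
finger_gap: 0.5
```

send_rows --series '[[[0,-10,0,-2,0],[0,-20,0,-5,0],[0,-30,0,-8,0],[0,-40,0,-11,0],[0,-50,0,-14,0],[0,-60,0,-17,0],[0,-70,0,-20,0],[0,-74,0,-20,0]]]'

```text
clock: 17.6
eef_pos: [517.6, 228.2, 319.6]
eef_rot: [3.141, -0.0, 1.739]
wrist_force: [-1.2, 4.8, 4.2]
finger_gap: 0.3
```

```bash
python3 - <<'E'
from h import *
s=manip.read_state();d=s['eef_pos']-O;print('c',d@EX,d@EY,d[2])
plan(cw(0,154,320),99.7)
E
```

```text
c 0.9291666313074738 150.19074165206732 319.6234316319545
rows [ 3.8 -0.9 -0.4] roll -0.0 | at [517.6 228.2 319.6] [ 1.7996e+02 -3.0000e-02  9.9660e+01] j6 0.18 F [-1.2  4.8  4.2] gap 0.3 t 17.6
```

send_rows --series '[[[0,-14,0,-2,0],[0,-28,0,-3,0],[0,-42,0,-3,0],[0,-58,0,-1,0],[0,-73,0,2,0],[0,-88,0,6,0],[0,-102,0,12,0],[0,-116,0,19,0],[0,-130,0,27,0],[0,-130,0,27,0]]]'

```text
clock: 18.6
eef_pos: [539.2, 99.1, 290.4]
eef_rot: [-3.139, 0.0, 1.738]
wrist_force: [0.2, -0.1, -1.0]
finger_gap: 0.3
```

send_rows --series '[[[0,-12,0,9,0],[0,-24,0,20,0],[0,-35,0,31,0],[0,-44,0,43,0],[0,-53,0,57,0],[0,-60,0,70,0],[0,-65,0,83,0],[0,-70,0,96,0],[0,-72,0,104,0],[0,-72,0,104,0]]]'

```text
clock: 19.6
eef_pos: [550.9, 29.9, 186.5]
eef_rot: [-3.139, -0.001, 1.74]
wrist_force: [-0.0, 0.3, 0.1]
finger_gap: 0.4
```

```bash
python3 - <<'E'
from h import *
s=manip.read_state();d=s['eef_pos']-O;print('c',d@EX,d@EY,d[2])
c=cam('scene');save(c,'s3.png',(300,120,290,240),2.5)
plan(cw(0,-55,179),99.7)
E
```

```text
c 0.37602825844121546 -50.87642175352633 186.4806663934257
rows [-4.3 -0.7  8.4] roll 0.0 | at [551.2  30.1 187.4] [-1.7993e+02 -2.0000e-02  9.9700e+01] j6 -0.18 F [-0.6  0.5  0.7] gap 0.2 t 19.65
```

View pics/s3.png

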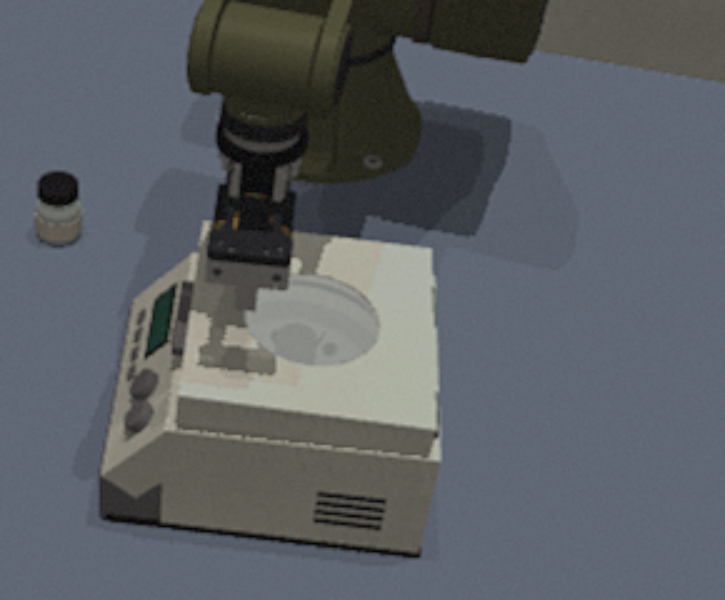

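The scene crop shows the lid lying down on the deck, with the gripper above its front. I press it down to confirm it is fully shut.

send_rows --series '[[[0,-12,0,1,0],[0,-25,0,3,0],[0,-25,0,5,0],[0,-25,0,7,0],[0,-25,0,8,0],[0,-25,0,8,0]]]'

```text
clock: 20.25
eef_pos: [555.6, 5.6, 179.8]
eef_rot: [-3.141, -0.0, 1.74]
wrist_force: [-0.4, 0.1, -0.5]
finger_gap: 0.4
```

send_rows --series '[[[0,0,0,1.5,0],[0,0,0,3,0],[0,0,0,3,0]]]'

```text
clock: 20.55
eef_pos: [555.8, 5.6, 179.1]
eef_rot: [3.14, 0.0, 1.741]
wrist_force: [-10.0, -0.4, 19.4]
finger_gap: -0.1
```

send_rows --series '[[[0,0,0,-10,0],[0,0,0,-40,0],[0,0,0,-80,0],[0,-40,0,-120,0],[0,-80,0,-150,0],[0,-120,0,-150,0],[0,-150,0,-150,0],[0,-150,0,-150,0]]]'

```text
clock: 21.35
eef_pos: [581.0, -145.5, 326.5]
eef_rot: [-3.141, -0.0, 1.737]
wrist_force: [0.8, 0.0, -0.2]
finger_gap: 0.8
```

```bash
python3 - <<'E'
from h import *
c=cam('scene')
cv2.imwrite('pics/s4.png',c['img'][120:360,130:580,::-1].repeat(1,0)); s=manip.read_state();print(s['wrist_force'],s['eef_pos'])
print('shut lid corners exp',[proj(c,lid(x,212,34,0)).round().tolist() for x in(-118,118)],'at 0.1',[proj(c,lid(x,212,34,.1)).round().tolist() for x in(-118,118)])
E
```

```text
[-0.20485909  0.35829626 -0.21910847] [ 580.89407026 -143.68235533  326.46194375]
shut lid corners exp [[381.0, 211.0], [370.0, 281.0]] at 0.1 [[383.0, 205.0], [373.0, 274.0]]
```

View pics/s4.png

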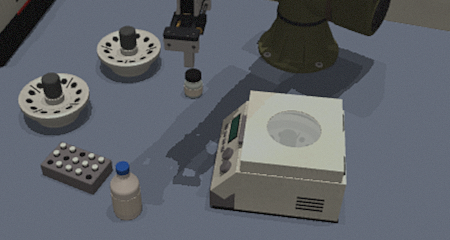

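The lid's corners are at full-image (379,211) and (371,283), which match the shut prediction of (381,211) and (370,281). The bottle, jar and rack are untouched and the arm is clear.

```bash
python3 -c "
from cell import manip;print(manip.sign_off())"
```

```text
the job is handed in; nothing more can be done
None
```

I fitted the smallest rotor onto the centrifuge shaft, let go of it and swung the lid fully shut. The job was handed in at about 21.5 s of the 72 s allowed.

- **Fit:** I lined the rotor's slots up with the cross pin by camera before lowering. It went home on the first descent, so no turning on the pin was needed. The bore touched the shaft's taper once at about 10 N, and I corrected that with a sideways shift of about 2.7 mm.
- **Rotor seated:** It stopped at the height expected for home, with about 23 N of contact. Scaling the ring of holes in the wrist picture against the first one also matched home, not resting on the pin. Its rim width alone could not tell the two heights apart.
- **Lid shut:** It met a hard stop at the shut height under a 19 N press. Its corners in the last scene picture were within about 2 pixels of where a shut lid should appear.
- **Surroundings:** The bottle, jar, rack and two larger rotors look undisturbed in the last picture. I judged that by eye and did not measure it. The arm was clear of everything, with wrist force near zero.

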